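# Tip the wide angle bracket upright against the bench fence

### The job

Push the wide angle bracket up to the fence and keep pushing so that it pivots on its front edge and tips up: its base plate must end standing upright on that edge, square and close against the fence's front face, with the flange reaching over the top of the fence. Do not lift the bracket off the bench, leave the narrow bracket lying where it is, and back the gripper away at the end.

Things in the scene. Friction and masses are not known exactly. Their poses are not given: they have to be found in the camera images.
- wide_bracket: Wide steel L-bracket (2 holes per leg), lying: base plate 55 deep (x) x 56 wide (y) x 5 mm; flange 5 mm thick up its rear edge (robot's side) to 55 mm. 0.11-0.22 kg. Origin: centre of the underside; x to the front edge (+27.5 mm; rear face of flange -27.5); z up. Front edge starts 8-32 mm short of the fence, within 0.15 rad of parallel. Pushed at 40-45 mm height it slides, then tips at the fence.
- wide_bracket_lip (a point): Middle of the flange's top rear edge (x -27.5, y 0, z 55 mm in the wide bracket's frame); upright at the fence: 50 mm past its face, 55 mm up. To tip it, push at mid width and rise with the flange round the front edge: a level push rubs on the flange and may jam. Past about 70 degrees it falls on and stays: plate on the face, flange 2 mm above or on the fence top.
- narrow_bracket: Narrow steel L-bracket (1 hole per leg): same profile (55 mm deep, flange 55 mm high, 5 mm thick) but only 28 mm wide, 0.08 kg. It lies beside the wide one, left or right of it, centres about 76 mm apart; stays lying. Origin and axes as for the wide bracket.
- fence: Fixed aluminium fence on the bench's right corner: block 25 mm thick, 140 long, 48 high. Origin: on the bench (z 0), foot of the front face, mid length; x into the fence, square to that face; y along it; z up. Brackets lie before it (-x). A 0.38 m fire extinguisher stands off its left (+y) end; pegboard and shelf stand left of the arm; fingertips leaning ahead of the wrist by 20 deg keep it clear.

How it is judged:
By the outcome, as a careful person would: the job done as asked, in the order asked, and still so for the second after the job is handed in, with the robot touching nothing.
It also fails if it takes over 32 s, if anything falls off the work surface, if the arm or the gripper's body presses on something with over 40 N, if the wrist force passes 120 N, or if a joint passes its speed limit or range.

### The arm

A 7-joint arm with a two-finger parallel gripper is mounted at the origin on a cart in front of the work surface, level with it; the furniture and walls round the work are solid. World frame = base frame: x ahead of the robot, y to its left, z up, the work surface at z = 0. Lengths are in mm, angles in rad, forces in N, time in s.
With the tool pointing down it reaches from about 400 to 875 mm from the base axis. Payload 4.4 kg.
Tool frame: the origin (TCP) lies between the finger pads; the fingertips stand 22 mm ahead of it and the grasp point (between the pads) lies 3 mm ahead of it; z points along the fingers, y is the line along which they close (so a half turn about z gives the same grasp; the last joint's range is limited). The gripper opens to 85 mm and grips with 20 to 120 N. Pads are 22 mm wide; open, the fingers measure 114 mm over their backs; the gripper's body (76 mm by 85 mm) begins 54 mm behind the grasp point. The pads swing forward as they close: fully open they stand 13 mm farther back than shut.
Start: joints at [1.104, 0.628, 0.038, 1.517, -0.027, 0.996, -0.02], TCP at [253.628, -598.49, 253.313] pointing down, gripper open.
Joint ranges: [-3.06, 3.06], [-0.37, 2.12], [-1.25, 1.32], [0.18, 2.47], [-1.1, 4.24], [0.23, 1.98], [-2.94, 2.94]. Speed limits (rad/s): [2.57, 2.57, 3.14, 3.14, 3.14, 3.14, 3.14].

### API

Orientations are given as [roll, pitch, yaw] about the fixed x, y, z axes, in that order (R = Rz(yaw) Ry(pitch) Rx(roll)).
In Python, from cell import ctrl gives the robot as it stands.
- The arm moves only by the tool step_arm, never from a script. Its argument "plan" is a list of rows, each an object of numbers: "dx", "dy", "dz": the shift along the tool's x, y, z scaled (see below); "ax", "ay", "az": the turn, a rotation vector about the tool's x, y, z scaled (see below); "gripper": the opening, from 0 (shut) to 1 (fully open). A call has 1 to 20 rows; each row shifts and turns the commanded pose from where the row before left it, along the tool's axes as they then stand; what a row does not reach is not made up. The controller multiplies each number of a shift by 0.3 m and each number of a turn by 90 degrees. A row lasts 1/8 s, in which the tool goes at most 62.5 mm and 10.7 degrees, less where a joint would pass 70% of its speed; a pose out of reach is approached as far as the arm can. A call with a number of a shift or a turn outside -1 to 1 is refused whole. A call with a gripper value outside its range is refused whole. The fingers move at their own pace and stop on an object; the grip force is fixed at half the most. Time passes only in rows, so rows that do not move let the fingers close. It gives the time, the measured TCP pose, the force, the opening and the grip force at its end, in the units of the state.
- ctrl.read_state(): the state, without advancing time (a new reading comes with each control period).
- ctrl.get_image(name): name is "scene" or "top"; returns a dict with "color" (384x512x3 uint8, red, green, blue), "range_z" (384x512 float32, mm along the optical axis (not along the pixel's ray), 0 where there is no reading), "fx", "fy", "cx", "cy" (pixels), "T" (4x4, takes a point from camera to world coordinates). Camera axes: x right, y down, z forward; pixel columns grow to the right and rows downward; lengths in mm; the calibration is good to about 2 mm. A picture is of the moment at which its call begins.
- ctrl.finish_job(): hands the job in; it is judged then, once.
The state is a dict: "clock": time; "qpos": joint angles; "qd": joint speeds; "tau": joint torques, N m; "eef_pos": TCP position; "tool_rot": TCP orientation; "force": force on the tool from outside, world axes, zero at the start; "torque": the same for the moment, N m; "width": finger opening in mm; "gripper_force": force on a finger pad.
Only numpy, scipy, OpenCV 4.12 (cv2) and the standard library are available. Lean on these libraries where they do the work, as an engineer would, in place of code of your own. Each camera call takes 0.05 s, during which the arm holds its last target. There are 200 camera calls.

## Working session

There is one attempt and no reset: what is moved stays moved. The work goes in short steps, Python scripts to look and compute and a tool call to move; the robot and the scene stay as the last step left them, time stands still between calls to the robot, and variables do not carry over. Pictures are saved under pics/ and viewed, at most 10 in all, crops included, and the job is handed in when it is done.

Besides the shell and the picture viewer there is one more tool, called after "Request:" by a JSON object that holds its "api" and its "payload", one argument or row to a line. step_arm: Moves the arm, as the interface text tells. Shifts and turns lie within -1 to 1; 1 stands for 0.3 m of shift or 90 degrees of turn. Its arguments: {"type":"object","properties":{"plan":{"type":"array"}},"required":["plan"]}

```bash
ls; mkdir -p pics
cat > h.py <<'E'
import numpy as np, cv2
from cell import ctrl
def shot(n,f):
    im=ctrl.get_image(n); cv2.imwrite(f,im["color"][:,:,::-1]); np.savez(n+".npz",**im); return im
def pts(im):
    z=im["range_z"]; v,u=np.indices(z.shape)
    p=np.stack([(u-im["cx"])/im["fx"]*z,(v-im["cy"])/im["fy"]*z,z,np.ones_like(z)],-1)
    return (p@np.array(im["T"]).T)[...,:3]
E
python3 - <<'E'
from h import *
for n in("scene","top"):
    im=shot(n,f"pics/{n}0.png"); print(n,im["fx"],np.round(im["T"],3).tolist())
s=ctrl.read_state(); print(s)
a=cv2.imread("pics/scene0.png");b=cv2.imread("pics/top0.png")
E
```

```text
pics
scene 487.53865065411424 [[0.895, 0.398, -0.202, 697.204], [0.446, -0.789, 0.423, -639.451], [0.009, -0.469, -0.883, 800.137], [0.0, 0.0, 0.0, 1.0]]
top 499.0151076314667 [[0.016, -0.998, 0.066, 467.318], [-1.0, -0.017, -0.009, -291.535], [0.01, -0.065, -0.998, 906.866], [0.0, 0.0, 0.0, 1.0]]
{'clock': 0.1, 'qpos': array([ 1.10423296,  0.62923671,  0.03845179,  1.51825873, -0.02700023,
        0.99631865, -0.0200168 ]), 'qd': array([-4.18526180e-04, -1.69640722e-03,  3.94059352e-04, -1.92472471e-03,
       -1.12866332e-03,  9.01789737e-05,  1.91569485e-03]), 'tau': array([ 2.66237905e-03, -5.64527214e+01,  1.23020343e+00, -1.93972939e+01,
        1.12630139e-02,  5.41795351e-03,  3.65767823e-05]), 'eef_pos': array([ 253.40009097, -598.00462077,  252.4950873 ]), 'tool_rot': array([-3.13988944e+00,  2.01859221e-05,  4.00740985e-01]), 'force': array([ 0.5921679 ,  0.10165243, -0.25834576]), 'torque': array([-0.01444462,  0.01238179, -0.01472118]), 'gripper_force': 0.0, 'width': 85.43976240468527}
```

View pics/scene0.png

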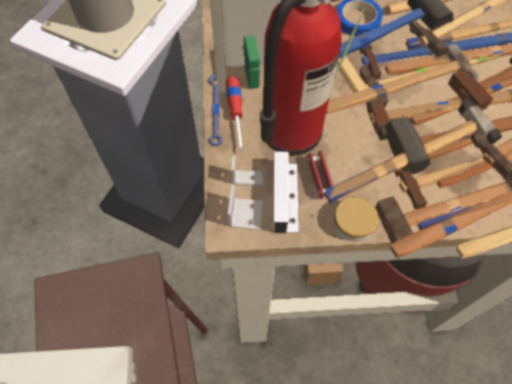

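View pics/top0.png

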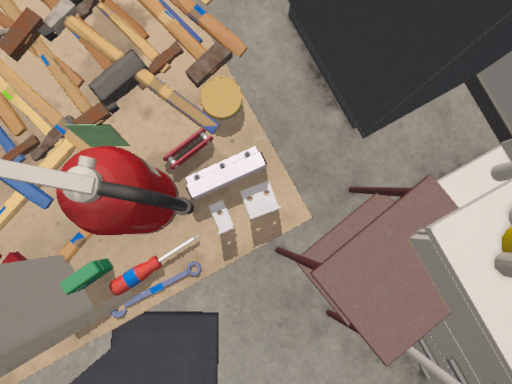

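Scene picture: fence about (285,190), wide bracket (245,213), narrow bracket (246,177), extinguisher beyond the left end. Top picture: fence from (188,185) to (265,160), wide bracket (260,200), narrow (222,217); a chair and the arm lie to the right.

```bash
python3 - <<'E'
from h import *
for n,(u0,u1,v0,v1) in dict(scene=(215,310,145,240),top=(180,290,140,245)).items():
    im=dict(np.load(n+".npz")); P=pts(im)
    R=P[v0:v1,u0:u1].reshape(-1,3); 
    tb=R[(abs(R[:,2])<12)]; print(n,"table z med",np.median(tb[:,2]))
    f=R[(R[:,2]>40)&(R[:,2]<60)]
    r=cv2.minAreaRect(f[:,:2].astype(np.float32)); print(" z40-60",len(f),r, np.median(f[:,2]))
    m=((P[...,2]>40)&(P[...,2]<62)).astype(np.uint8); m[:v0]=0;m[v1:]=0;m[:,:u0]=0;m[:,u1:]=0
    k,l,st,c=cv2.connectedComponentsWithStats(m)
    for i in range(1,k):
        if st[i,4]>8:
            q=P[l==i]; print(st[i],q.mean(0).round(1),[np.round(x,1) for x in cv2.minAreaRect(q[:,:2].astype(np.float32))], np.median(q[:,2]))
    c=im["color"][v0:v1,u0:u1,::-1]; cv2.imwrite(f"pics/{n}c.png",cv2.resize(c,None,fx=5,fy=5,interpolation=cv2.INTER_CUBIC))
    if n=="top":
        for (u,v) in [(380,280),(310,190),(430,190),(360,190),(450,230)]: print((u,v),P[v,u].round())
E
python3 -c "
import cv2
a=cv2.imread('pics/scenec.png');b=cv2.imread('pics/topc.png')
h=475
import numpy as np
b=cv2.resize(b,(int(b.shape[1]*h/b.shape[0]),h));o=np.hstack([a,b]);o=cv2.resize(o,(800,int(o.shape[0]*800/o.shape[1])));cv2.imwrite('pics/cc.png',o)"
```

```text
scene table z med 1.0406309755741177
 z40-60 1197 ((520.5880126953125, -261.55023193359375), (102.54986572265625, 144.70989990234375), 24.809791564941406) 48.46903147647106
[ 274  151   15   74 1020] [ 558.1 -248.6   48.2] [array([ 556.2, -245.1]), array([ 24. , 144.7]), np.float64(24.8)] 48.261720634238884
[232 156   4  17  56] [ 462.7 -247.9   53. ] [array([ 461.9, -246.8]), array([ 4.9, 27.7]), np.float64(22.0)] 54.246229022450905
[228 185   7  33 121] [ 494.1 -316.    53.1] [array([ 492.7, -313.4]), array([ 5.2, 55.3]), np.float64(20.9)] 54.82234586287166
top table z med 0.5330673780322854
 z40-60 1380 ((522.3258666992188, -260.32672119140625), (103.59973907470703, 144.83155822753906), 23.98644256591797) 48.01629895861913
[ 186  152   81   46 1228] [ 556.4 -245.    47.7] [array([ 556.8, -245. ]), array([ 25.4, 144.9]), np.float64(25.4)] 47.82165457726529
[250 205  31  14 101] [ 493.2 -313.4   54.7] [array([ 493.3, -313.1]), array([ 5. , 55.7]), np.float64(21.0)] 55.04901126779362
[218 225  16   9  51] [ 462.4 -246.8   54.4] [array([ 462.3, -246.5]), array([ 5., 28.]), np.float64(25.2)] 54.75797901220949
(380, 280) [ 364. -550. -102.]
(310, 190) [ 603. -499. -896.]
(430, 190) [ 547. -652. -102.]
(360, 190) [ 590. -638. -695.]
(450, 230) [ 467. -633.   47.]
```

View pics/cc.png

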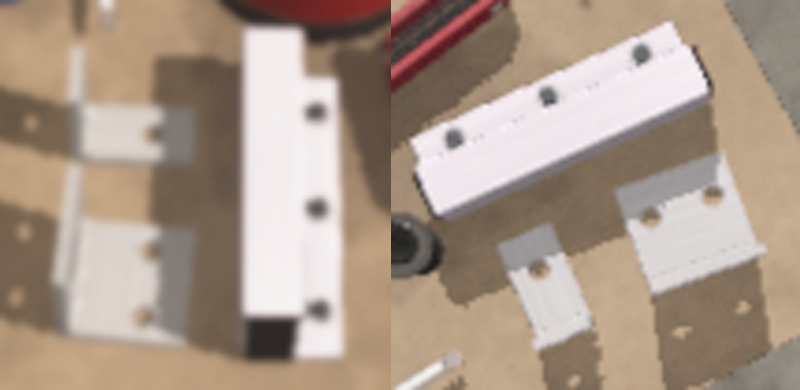

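Both views agree on the fence (yaw about 25°, face centre (545,-250)) and the wide bracket (yaw 21°, about 21 mm short of the fence). I'll shut the gripper and lean the tool 20°.

Request:
{"api": "step_arm", "payload": {
  "plan": [
    {"az": -0.024,"gripper": 0},
    {"ay": 0.111,"gripper": 0},
    {"ay": 0.111,"gripper": 0},
    {"gripper": 0},
    {"gripper": 0}
  ]
}}

```text
invalid input
```

```bash
cat >> h.py <<'E'
from scipy.spatial.transform import Rotation as Ro
A=np.radians(25.1); F0=np.array([545.2,-250.3,0]); RF=Ro.from_euler("z",A).as_matrix()
def where():
    s=ctrl.read_state(); R=Ro.from_euler("xyz",s["tool_rot"]).as_matrix()
    t=RF.T@(np.array(s["eef_pos"])-F0); Rf=RF.T@R
    return s,t,Rf
def rel(goals):   # tip-corner goals in fence frame -> tool-axis shifts /300
    s,t,Rf=where(); tip=t+Rf@[11,0,22]
    print("t",round(s["clock"],2),"tip",tip.round(1),"lean",Ro.from_matrix(Rf).as_euler("xyz",degrees=True).round(1),"F",(RF.T@s["force"]).round(1),"w",round(s["width"],1))
    p=tip
    for g in goals:
        g=np.array(g,float); print(g,"->",(Rf.T@(g-p)/300).round(4), "mm",round(np.linalg.norm(g-p),1)); p=g
E
python3 -c "
from h import *
rel([(-105,-37,180),(-105,-37,43),(-77,-37,43)])"
```

```text
t 0.1 tip [-400.7 -191.5  230.5] lean [-179.9    0.    -2.1] F [ 0.6 -0.2 -0.3] w 85.4
[-105.  -37.  180.] -> [ 0.9659 -0.551   0.1692] mm 337.5
[-105.  -37.   43.] -> [0.     0.0008 0.4567] mm 137.0
[-77. -37.  43.] -> [ 0.0933 -0.0035  0.    ] mm 28.0
```

Request:
{"api": "step_arm", "payload": {
  "plan": [
    {"dx": 0,"dy": 0,"dz": 0,"ax": 0,"ay": 0,"az": -0.024,"gripper": 0},
    {"dx": 0,"dy": 0,"dz": 0,"ax": 0,"ay": 0.111,"az": 0,"gripper": 0},
    {"dx": 0,"dy": 0,"dz": 0,"ax": 0,"ay": 0.111,"az": 0,"gripper": 0},
    {"dx": 0,"dy": 0,"dz": 0,"ax": 0,"ay": 0,"az": 0,"gripper": 0},
    {"dx": 0,"dy": 0,"dz": 0,"ax": 0,"ay": 0,"az": 0,"gripper": 0}
  ]
}}

```text
clock: 0.72
eef_pos: [253.9, -598.2, 253.2]
tool_rot: [-3.141, -0.348, 0.439]
force: [0.1, 0.5, 0.4]
width: 0.2
gripper_force: 0.0
```

```bash
python3 -c "
from h import *
rel([(-105,-37,180),(-105,-37,43),(-77,-37,43)])"
```

```text
t 0.72 tip [-393.5 -191.4  236.3] lean [-1.8e+02 -2.0e+01  1.0e-01] F [0.3 0.4 0.4] w 0.2
[-105.  -37.  180.] -> [ 0.8402 -0.5136  0.5049] mm 332.0
[-105.  -37.   43.] -> [-1.559e-01  2.000e-04  4.292e-01] mm 137.0
[-77. -37.  43.] -> [0.0877 0.0001 0.0319] mm 28.0
```

Request:
{"api": "step_arm", "payload": {
  "plan": [
    {"dx": 0.084,"dy": -0.051,"dz": 0.05,"ax": 0,"ay": 0,"az": 0,"gripper": 0},
    {"dx": 0.084,"dy": -0.051,"dz": 0.05,"ax": 0,"ay": 0,"az": 0,"gripper": 0},
    {"dx": 0.084,"dy": -0.051,"dz": 0.05,"ax": 0,"ay": 0,"az": 0,"gripper": 0},
    {"dx": 0.084,"dy": -0.051,"dz": 0.05,"ax": 0,"ay": 0,"az": 0,"gripper": 0},
    {"dx": 0.084,"dy": -0.051,"dz": 0.05,"ax": 0,"ay": 0,"az": 0,"gripper": 0},
    {"dx": 0.084,"dy": -0.051,"dz": 0.05,"ax": 0,"ay": 0,"az": 0,"gripper": 0},
    {"dx": 0.084,"dy": -0.051,"dz": 0.05,"ax": 0,"ay": 0,"az": 0,"gripper": 0},
    {"dx": 0.084,"dy": -0.051,"dz": 0.05,"ax": 0,"ay": 0,"az": 0,"gripper": 0},
    {"dx": 0.084,"dy": -0.051,"dz": 0.05,"ax": 0,"ay": 0,"az": 0,"gripper": 0},
    {"dx": 0.084,"dy": -0.051,"dz": 0.05,"ax": 0,"ay": 0,"az": 0,"gripper": 0},
    {"dx": 0,"dy": 0,"dz": 0,"ax": 0,"ay": 0,"az": 0,"gripper": 0},
    {"dx": 0,"dy": 0,"dz": 0,"ax": 0,"ay": 0,"az": 0,"gripper": 0}
  ]
}}

```text
clock: 2.22
eef_pos: [450.4, -337.0, 198.9]
tool_rot: [3.14, -0.348, 0.442]
force: [-0.2, -0.2, 0.2]
width: -0.3
gripper_force: 0.0
```

```bash
python3 -c "
from h import *
rel([(-108,-37,43),(-80,-37,43)])"
```

```text
t 2.23 tip [-104.8  -38.3  182. ] lean [179.9 -20.    0.2] F [-0.3 -0.1  0.2] w -0.3
[-108.  -37.   43.] -> [-0.1682 -0.005   0.4318] mm 139.0
[-80. -37.  43.] -> [0.0877 0.0003 0.0319] mm 28.0
```

Request:
{"api": "step_arm", "payload": {
  "plan": [
    {"dx": -0.034,"dy": -0.001,"dz": 0.086,"ax": 0,"ay": 0,"az": 0,"gripper": 0},
    {"dx": -0.034,"dy": -0.001,"dz": 0.086,"ax": 0,"ay": 0,"az": 0,"gripper": 0},
    {"dx": -0.034,"dy": -0.001,"dz": 0.086,"ax": 0,"ay": 0,"az": 0,"gripper": 0},
    {"dx": -0.034,"dy": -0.001,"dz": 0.086,"ax": 0,"ay": 0,"az": 0,"gripper": 0},
    {"dx": -0.034,"dy": -0.001,"dz": 0.086,"ax": 0,"ay": 0,"az": 0,"gripper": 0},
    {"dx": 0,"dy": 0,"dz": 0,"ax": 0,"ay": 0,"az": 0,"gripper": 0},
    {"dx": 0,"dy": 0,"dz": 0,"ax": 0,"ay": 0,"az": 0,"gripper": 0}
  ]
}}

```text
clock: 3.1
eef_pos: [445.9, -339.1, 60.6]
tool_rot: [3.139, -0.349, 0.438]
force: [0.7, -0.1, -0.0]
width: -0.1
gripper_force: 0.0
```

Run:
```python
from h import *
rel([(-77,-37,43),(-55,-37,43)])
for n in("scene","top"): shot(n,f"pics/{n}1.png")
a=cv2.imread('pics/scene1.png')[100:260,190:350];b=cv2.imread('pics/top1.png')[110:270,150:310]
cv2.imwrite('pics/c1.png',cv2.resize(np.hstack([a,b]),(800,400),interpolation=cv2.INTER_CUBIC))
```

```text
t 3.1 tip [-109.8  -38.3   43.7] lean [179.9 -20.    0. ] F [ 0.6 -0.4 -0. ] w -0.1
[-77. -37.  43.] -> [ 0.1018 -0.0044  0.0396] mm 32.8
[-55. -37.  43.] -> [ 0.0689 -0.      0.0251] mm 22.0
```

View pics/c1.png

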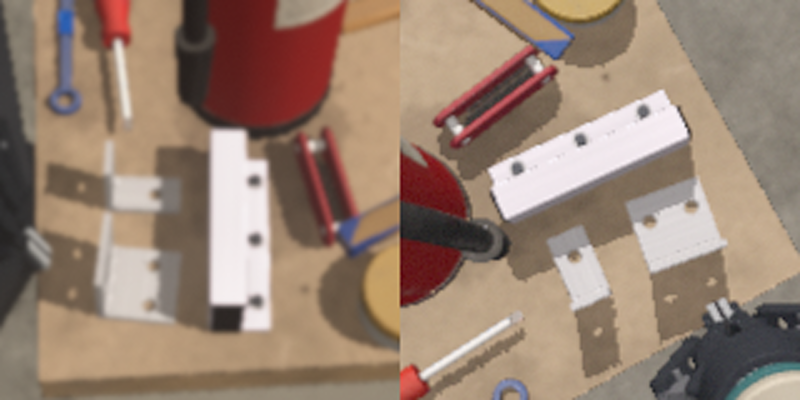

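The fingertips (right crop, 718,308) stand behind the middle of the wide bracket's flange. Now I'll push it toward the fence.

Request:
{"api": "step_arm", "payload": {
  "plan": [
    {"dx": 0.0188,"dy": -0.001,"dz": 0.0068,"ax": 0,"ay": 0,"az": 0,"gripper": 0},
    {"dx": 0.0188,"dy": -0.001,"dz": 0.0068,"ax": 0,"ay": 0,"az": 0,"gripper": 0},
    {"dx": 0.0188,"dy": -0.001,"dz": 0.0068,"ax": 0,"ay": 0,"az": 0,"gripper": 0},
    {"dx": 0.0188,"dy": -0.001,"dz": 0.0068,"ax": 0,"ay": 0,"az": 0,"gripper": 0},
    {"dx": 0.0188,"dy": 0,"dz": 0.0068,"ax": 0,"ay": 0,"az": 0,"gripper": 0},
    {"dx": 0.0188,"dy": 0,"dz": 0.0068,"ax": 0,"ay": 0,"az": 0,"gripper": 0},
    {"dx": 0.0188,"dy": 0,"dz": 0.0068,"ax": 0,"ay": 0,"az": 0,"gripper": 0},
    {"dx": 0.0188,"dy": 0,"dz": 0.0068,"ax": 0,"ay": 0,"az": 0,"gripper": 0},
    {"dx": 0,"dy": 0,"dz": 0,"ax": 0,"ay": 0,"az": 0,"gripper": 0},
    {"dx": 0,"dy": 0,"dz": 0,"ax": 0,"ay": 0,"az": 0,"gripper": 0}
  ]
}}

```text
clock: 4.45
eef_pos: [488.3, -316.4, 59.8]
tool_rot: [-3.141, -0.349, 0.438]
force: [-0.1, 0.9, -0.3]
width: -0.4
gripper_force: 0.0
```

```bash
cat >> h.py <<'E'
def meas():
    # bracket flange tops (z 40..62) seen in top view, in fence frame
    im=shot("top","pics/_t.png"); P=(pts(im)-F0)@RF
    m=(P[...,2]>46)&(P[...,2]<62)&(P[...,0]<-3)&(P[...,0]>-130)&(abs(P[...,1])<75)
    k,l,st,c=cv2.connectedComponentsWithStats(m.astype(np.uint8))
    for i in range(1,k):
        if st[i,4]>15: q=P[l==i]; r=cv2.minAreaRect(q[:,:2].astype(np.float32)); print(st[i,4],np.round(r[0],1),np.round(r[1],1),round(r[2],1),np.median(q[:,2]).round(1))
E
python3 -c "
from h import *
rel([]);meas()"
```

```text
t 4.45 tip [-61.8 -35.7  42.9] lean [-180.  -20.    0.] F [ 0.3  0.8 -0.3] w -0.4
148 [-63.8 -34.6] [55.3 16.5] 89.8 54.7
51 [-73.5  38.5] [ 4.9 28. ] 0.3 54.7
```

Request:
{"api": "step_arm", "payload": {
  "plan": [
    {"dx": 0.0094,"dy": 0,"dz": 0.0034,"ax": 0,"ay": 0,"az": 0,"gripper": 0},
    {"dx": 0.0094,"dy": 0,"dz": 0.0034,"ax": 0,"ay": 0,"az": 0,"gripper": 0},
    {"dx": 0.0094,"dy": 0,"dz": 0.0034,"ax": 0,"ay": 0,"az": 0,"gripper": 0},
    {"dx": 0,"dy": 0,"dz": 0,"ax": 0,"ay": 0,"az": 0,"gripper": 0}
  ]
}}

```text
clock: 5.0
eef_pos: [495.5, -313.3, 59.8]
tool_rot: [3.142, -0.347, 0.438]
force: [-4.2, -2.4, 3.3]
width: -0.3
gripper_force: 2.2
```

Run:
```python
from h import *
rel([]);meas()
for n in("scene","top"): shot(n,f"pics/{n}2.png")
a=cv2.imread('pics/scene2.png')[130:250,200:320];b=cv2.imread('pics/top2.png')[130:250,180:300]
cv2.imwrite('pics/c2.png',cv2.resize(np.hstack([a,b]),(800,400),interpolation=cv2.INTER_CUBIC))
```

```text
t 5.0 tip [-53.9 -35.9  42.8] lean [180.  -19.9  -0. ] F [-4.8 -0.4  3.3] w -0.3
151 [-56.9 -34.4] [15. 55.] 0.4 55.0
51 [-73.5  38.5] [ 4.9 27.8] 0.2 54.8
```

View pics/c2.png

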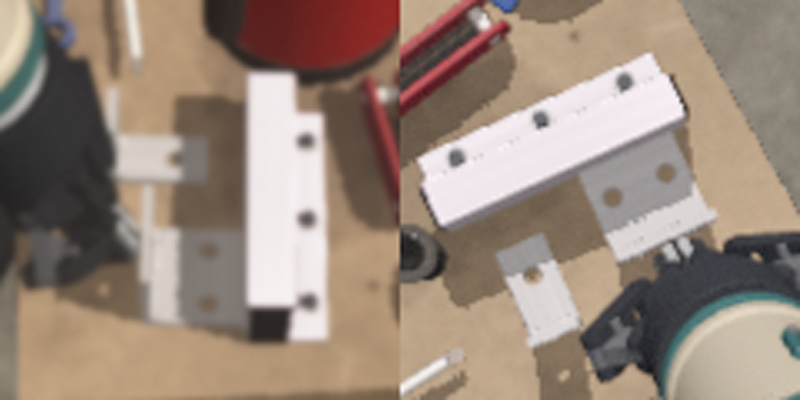

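The bracket is square against the fence (front edge at the face in both crops). Next, work out the arc about the front edge.

Run:
```python
from h import *
_,t,Rf=where(); tip=t+Rf@[11,0,22]; p=tip[[0,2]]
for th in range(5,86,5):
    c,s=np.cos(np.radians(th)),np.sin(np.radians(th)); q=np.array([c*tip[0]+s*tip[2],-s*tip[0]+c*tip[2]])
    d=Rf.T@[q[0]-p[0],0,q[1]-p[1]]/300; print(th,q.round(1),d.round(4)[[0,2]]); p=q
```

```text
5 [-49.8  47.4] [ 0.0175 -0.0097]
10 [-45.5  51.6] [ 0.0183 -0.0081]
15 [-40.8  55.3] [ 0.0189 -0.0065]
20 [-35.9  58.7] [ 0.0194 -0.0048]
25 [-30.6  61.6] [ 0.0197 -0.0031]
30 [-25.1  64. ] [ 0.0199 -0.0014]
35 [-19.4  66. ] [0.02   0.0003]
40 [-13.6  67.4] [0.0199 0.0021]
45 [-7.7 68.3] [0.0196 0.0038]
50 [-1.7 68.7] [0.0192 0.0055]
55 [ 4.3 68.6] [0.0187 0.0072]
60 [10.2 68. ] [0.018  0.0088]
65 [16.1 66.8] [0.0171 0.0103]
70 [21.9 65.2] [0.0162 0.0117]
75 [27.5 63. ] [0.0151 0.0131]
80 [32.9 60.4] [0.0139 0.0144]
85 [38.  57.3] [0.0126 0.0155]
```

Request:
{"api": "step_arm", "payload": {
  "plan": [
    {"dx": 0.0175,"dy": 0,"dz": -0.0097,"ax": 0,"ay": 0,"az": 0,"gripper": 0},
    {"dx": 0.0183,"dy": 0,"dz": -0.0081,"ax": 0,"ay": 0,"az": 0,"gripper": 0},
    {"dx": 0.0189,"dy": 0,"dz": -0.0065,"ax": 0,"ay": 0,"az": 0,"gripper": 0},
    {"dx": 0.0194,"dy": 0,"dz": -0.0048,"ax": 0,"ay": 0,"az": 0,"gripper": 0},
    {"dx": 0.0197,"dy": 0,"dz": -0.0031,"ax": 0,"ay": 0,"az": 0,"gripper": 0},
    {"dx": 0,"dy": 0,"dz": 0,"ax": 0,"ay": 0,"az": 0,"gripper": 0}
  ]
}}

```text
clock: 5.9
eef_pos: [518.6, -302.8, 80.0]
tool_rot: [3.14, -0.35, 0.44]
force: [-5.3, -1.6, 8.0]
width: -0.0
gripper_force: 4.1
```

Run:
```python
from h import *
rel([(-25.1,-36,64)])
for n in("scene","top"): shot(n,f"pics/{n}3.png")
a=cv2.imread('pics/scene3.png')[130:250,200:320];b=cv2.imread('pics/top3.png')[130:250,180:300]
cv2.imwrite('pics/c3.png',cv2.resize(np.hstack([a,b]),(800,400),interpolation=cv2.INTER_CUBIC))
```

```text
t 5.9 tip [-28.5 -36.3  63.1] lean [ 1.799e+02 -2.010e+01  1.000e-01] F [-5.5  0.8  8. ] w -0.0
[-25.1 -36.   64. ] -> [ 0.0117 -0.0008  0.0011] mm 3.5
```

View pics/c3.png

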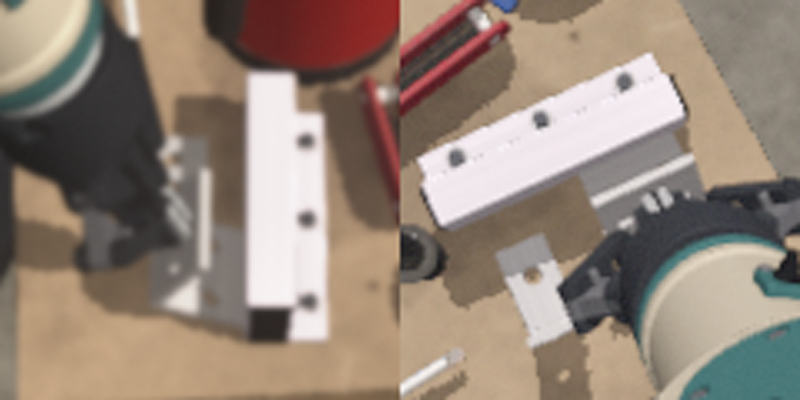

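Both crops show the flange leaning forward and the front edge still at the fence foot. I'll carry on round the arc.

Request:
{"api": "step_arm", "payload": {
  "plan": [
    {"dx": 0.0155,"dy": 0,"dz": -0.003,"ax": 0,"ay": 0,"az": 0,"gripper": 0},
    {"dx": 0.02,"dy": 0,"dz": 0,"ax": 0,"ay": 0,"az": 0,"gripper": 0},
    {"dx": 0.0199,"dy": 0,"dz": 0.002,"ax": 0,"ay": 0,"az": 0,"gripper": 0},
    {"dx": 0.0196,"dy": 0,"dz": 0.0038,"ax": 0,"ay": 0,"az": 0,"gripper": 0},
    {"dx": 0.0192,"dy": 0,"dz": 0.0055,"ax": 0,"ay": 0,"az": 0,"gripper": 0},
    {"dx": 0.0187,"dy": 0,"dz": 0.0072,"ax": 0,"ay": 0,"az": 0,"gripper": 0},
    {"dx": 0,"dy": 0,"dz": 0,"ax": 0,"ay": 0,"az": 0,"gripper": 0}
  ]
}}

```text
clock: 6.88
eef_pos: [548.6, -287.9, 85.8]
tool_rot: [3.141, -0.349, 0.44]
force: [-0.1, 0.6, 5.2]
width: -0.1
gripper_force: 2.2
```

Run:
```python
from h import *
rel([(10.2,-36,68)])
for n in("scene","top"): shot(n,f"pics/{n}4.png")
a=cv2.imread('pics/scene4.png')[130:250,200:320];b=cv2.imread('pics/top4.png')[130:250,180:300]
cv2.imwrite('pics/c4.png',cv2.resize(np.hstack([a,b]),(800,400),interpolation=cv2.INTER_CUBIC))
```

```text
t 6.88 tip [  5.  -35.4  68.9] lean [ 1.8e+02 -2.0e+01  1.0e-01] F [0.1 0.6 5.2] w -0.1
[ 10.2 -36.   68. ] -> [0.0153 0.0019 0.0089] mm 5.3
```

View pics/c4.png

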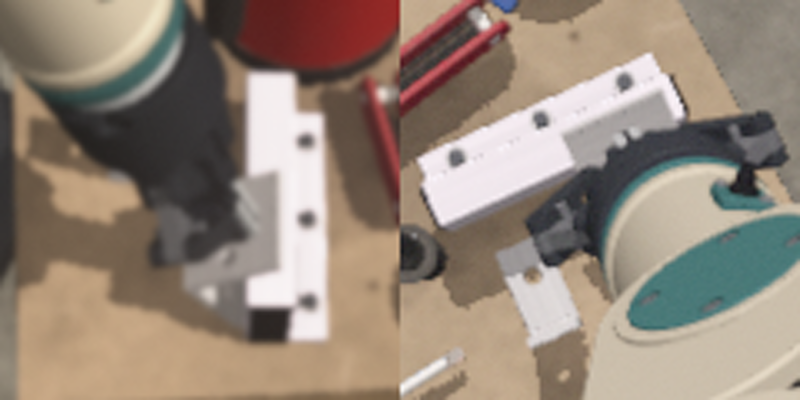

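The flange now reaches over the fence at roughly 60°. I'll finish the arc.

Request:
{"api": "step_arm", "payload": {
  "plan": [
    {"dx": 0.0155,"dy": 0,"dz": 0.008,"ax": 0,"ay": 0,"az": 0,"gripper": 0},
    {"dx": 0.0171,"dy": 0,"dz": 0.0103,"ax": 0,"ay": 0,"az": 0,"gripper": 0},
    {"dx": 0.0162,"dy": 0,"dz": 0.0117,"ax": 0,"ay": 0,"az": 0,"gripper": 0},
    {"dx": 0.0151,"dy": 0,"dz": 0.0131,"ax": 0,"ay": 0,"az": 0,"gripper": 0},
    {"dx": 0.0139,"dy": 0,"dz": 0.0144,"ax": 0,"ay": 0,"az": 0,"gripper": 0},
    {"dx": 0,"dy": 0,"dz": 0,"ax": 0,"ay": 0,"az": 0,"gripper": 0}
  ]
}}

```text
clock: 7.72
eef_pos: [575.8, -275.3, 79.1]
tool_rot: [3.14, -0.353, 0.441]
force: [2.6, 2.6, 10.4]
width: 0.3
gripper_force: 4.9
```

Run:
```python
from h import *
rel([])
im=shot("top","pics/_t.png"); P=(pts(im)-F0)@RF
m=(P[...,2]>50)&(P[...,2]<75)&(P[...,0]>0)&(P[...,0]<75)&(abs(P[...,1])<75); q=P[m]
for a in range(0,70,8):
    z=q[(q[:,0]>=a)&(q[:,0]<a+8)]
    if len(z): print(a,len(z),np.percentile(z[:,2],[10,50,90]).round(1),z[:,1].min().round(),z[:,1].max().round())
```

```text
t 7.72 tip [ 35.1 -35.6  62.3] lean [179.9 -20.2   0.2] F [ 3.4  1.2 10.4] w 0.3
0 5 [50.4 51.4 52.1] 31.0 67.0
8 10 [50.  50.2 50.7] 36.0 68.0
16 11 [50.3 50.8 51. ] 18.0 68.0
24 21 [55.2 56.4 58.5] -24.0 -7.0
32 129 [55.  56.9 59.1] -62.0 -7.0
40 152 [55.1 56.8 58.5] -62.0 -6.0
48 2 [54.8 55.2 55.6] -29.0 -13.0
```

The flange top lies nearly flat at about 56 mm, reaching 49 mm past the face. I'll lift straight off, then back away.

Request:
{"api": "step_arm", "payload": {
  "plan": [
    {"dx": 0.007,"dy": 0,"dz": -0.019,"ax": 0,"ay": 0,"az": 0,"gripper": 0},
    {"dx": 0.014,"dy": 0,"dz": -0.038,"ax": 0,"ay": 0,"az": 0,"gripper": 0},
    {"dx": 0.02,"dy": 0,"dz": -0.06,"ax": 0,"ay": 0,"az": 0,"gripper": 0},
    {"dx": 0.02,"dy": 0,"dz": -0.08,"ax": 0,"ay": 0,"az": 0,"gripper": 0},
    {"dx": 0,"dy": 0,"dz": -0.1,"ax": 0,"ay": 0,"az": 0,"gripper": 0},
    {"dx": -0.1,"dy": 0,"dz": -0.1,"ax": 0,"ay": 0,"az": 0,"gripper": 0},
    {"dx": -0.12,"dy": 0,"dz": -0.06,"ax": 0,"ay": 0,"az": 0,"gripper": 0},
    {"dx": -0.12,"dy": 0,"dz": -0.06,"ax": 0,"ay": 0,"az": 0,"gripper": 0},
    {"dx": -0.12,"dy": 0,"dz": -0.06,"ax": 0,"ay": 0,"az": 0,"gripper": 0},
    {"dx": -0.12,"dy": 0,"dz": -0.06,"ax": 0,"ay": 0,"az": 0,"gripper": 0},
    {"dx": 0,"dy": 0,"dz": 0,"ax": 0,"ay": 0,"az": 0,"gripper": 0},
    {"dx": 0,"dy": 0,"dz": 0,"ax": 0,"ay": 0,"az": 0,"gripper": 0}
  ]
}}

```text
clock: 9.28
eef_pos: [381.3, -366.4, 204.1]
tool_rot: [-3.141, -0.349, 0.438]
force: [0.7, 0.2, -0.4]
width: 0.2
gripper_force: 0.0
```

Run:
```python
from h import *
rel([])
for n in("scene","top"):
    im=shot(n,f"pics/{n}5.png"); P=(pts(im)-F0)@RF
    m=(P[...,2]>51.5)&(P[...,2]<75)&(P[...,0]>-20)&(P[...,0]<75)&(abs(P[...,1])<75); q=P[m]
    A_=np.c_[q[:,:2],np.ones(len(q))]; print(n,cv2.minAreaRect(q[:,:2].astype(np.float32)),"plane",np.linalg.lstsq(A_,q[:,2],rcond=None)[0].round(4),np.median(q[:,2]))
    m=(P[...,2]>4)&(P[...,2]<50)&(P[...,0]>-20)&(P[...,0]<2)&(P[...,1]>-66)&(P[...,1]<-10); q=P[m]
    for a in range(5,50,9):
        z=q[(q[:,2]>=a)&(q[:,2]<a+9)]
        if len(z): print(" plate z",a,len(z),np.percentile(z[:,0],[10,50,90]).round(1))
meas()
a=cv2.imread('pics/scene5.png')[130:250,200:320];b=cv2.imread('pics/top5.png')[130:250,180:300]
cv2.imwrite('pics/c5.png',cv2.resize(np.hstack([a,b]),(800,400),interpolation=cv2.INTER_CUBIC))
```

```text
t 9.28 tip [-179.8  -35.6  187.2] lean [-180.  -20.   -0.] F [ 0.7 -0.1 -0.4] w 0.2
scene ((22.745227813720703, -4.596366882324219), (54.38212203979492, 115.99234008789062), 0.022505367174744606) plane [-1.81000e-02 -8.10000e-03  5.50484e+01] 54.86450687355786
 plate z 5 6 [-4.  -2.3 -1.3]
 plate z 14 7 [-4.2 -2.6 -0.8]
 plate z 23 4 [-4.6 -3.7 -1.7]
 plate z 32 32 [-5.3 -5.1 -3.1]
 plate z 41 11 [-3.5 -0.   1.5]
top ((23.181716918945312, 2.7615394592285156), (55.393733978271484, 130.14378356933594), 0.06175518408417702) plane [-1.48000e-02 -4.10000e-03  5.47277e+01] 54.49130993918682
 plate z 5 16 [-5.2 -5.  -4.7]
 plate z 14 15 [-5.  -4.8 -4.1]
 plate z 23 15 [-4.9 -4.7 -4.6]
 plate z 32 20 [-4.9 -4.6 -4.3]
 plate z 41 21 [-4.6 -4.4 -4.1]
39 [ -3.8 -35.1] [ 1.5 54.6] 0.3 53.9
51 [-73.5  38.4] [ 4.9 27.9] 0.2 55.1
```

View pics/c5.png

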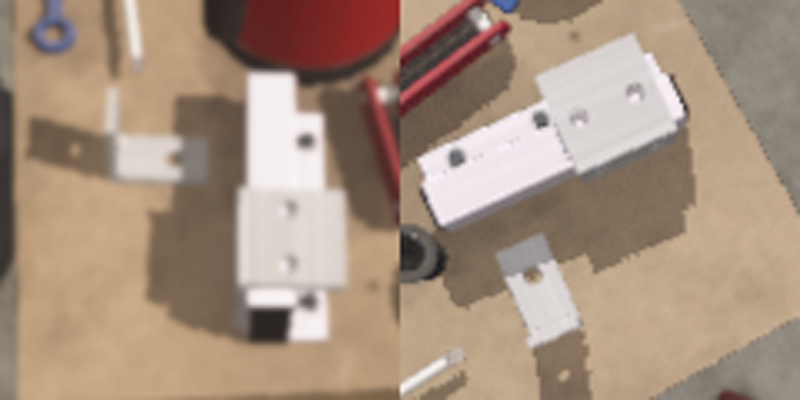

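The wide bracket stands upright and square, with its plate on the fence face (outer side about 5 mm off it), the flange flat over the top at about 55 mm, and the narrow bracket unmoved. Handing in.

```bash
python3 -c "
from cell import ctrl
print(ctrl.finish_job())"
```

```text
the job is handed in; nothing more can be done
None
```

The job is handed in at about 9.4 s: the wide bracket stands upright, square and close against the fence with its flange over the top, the narrow bracket hasn't moved, and the gripper is backed away.

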